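# Make up the flow-check and service kits for the dosing pump

### The arm

A 6-joint arm with a two-finger parallel gripper is mounted at the origin on a cart in front of the work surface, level with it; the furniture and walls round the work are solid. World frame = base frame: x ahead of the robot, y to its left, z up, the work surface at z = 0. Lengths are in m, angles in rad, forces in N, time in s.
With the tool pointing down it reaches from about 0.325 to 0.9 m from the base axis. Payload 3.5 kg.
Tool frame: the origin (TCP) lies midway between the tips of the shut fingers; the grasp point (between the pads) lies 19 mm behind it (robot.hold_point_z is the distance from the TCP to the grasp point, in m); z points along the fingers, y is the line along which they close (so a half turn about z gives the same grasp; the last joint's range is limited). The gripper opens to 85 mm and grips with 20 to 120 N. Pads are 22 mm wide; open, the fingers measure 114 mm over their backs; the gripper's body (76 mm by 85 mm) begins 54 mm behind the grasp point. The pads swing forward as they close: fully open they stand 13 mm farther back than shut.
Start: joints at [-1.404, 0.276, -0.026, 1.268, 0, 1.467], TCP at [0.167, -0.602, 0.231] pointing down, gripper open.
Joint ranges: [-3.12, 3.12], [-0.85, 1.88], [-1.08, 1.24], [-1.95, 2.15], [-1.57, 1.53], [-3.14, 3.14]. Speed limits (rad/s): [2.57, 2.57, 3.14, 3.14, 3.14, 3.14].

### API

Orientations are given as a unit quaternion [x, y, z, w].
In Python, from station import robot, imaging, ticket gives the robot as it stands. The module is installed in compiled form; this text tells all that it offers.
- The arm moves only by the tool send_rows, never from a script. Its argument "increments" is a list of rows, each an object with "linear": the shift along the tool's x, y, z in m, a list of three; "dr": the turn, a rotation vector about the tool's x, y, z in degrees, a list of three; "jaw": the opening, from 0 (shut) to 1 (fully open). A call has 1 to 5 rows; each row is the pose to reach, as a shift and turn from the pose commanded when the call began, along the tool's axes at that moment; what a row does not reach only later rows make up. A row lasts 1/8 s, in which the tool goes at most 62.5 mm and 10.7 degrees, less where a joint would pass 70% of its speed; a pose out of reach is approached as far as the arm can. A call with a gripper value outside its range is refused whole. The fingers move at their own pace and stop on an object; "grip_force" is the grip in N (left out, the last holds). Time passes only in rows, so rows that repeat a pose let the fingers close. It gives the time, the measured TCP pose, the force, the opening and the grip force at its end, in the units of the state.
- robot.observe(): the state, without advancing time (a new reading comes with each control period).
- imaging.get_image(name): name is "scene" or "top" or "wrist"; returns (picture, depth): 384x512x3 uint8, red, green, blue; 384x512 float32, m along the optical axis (not along the pixel's ray), 0 where there is no reading.
- imaging.get_calibration(name): a dict with "fx", "fy", "cx", "cy" (pixels), "R" (3x3) and "t" (3): a world point X has camera coordinates R X + t. Camera axes: x right, y down, z forward; pixel columns grow to the right and rows downward; lengths in m; the calibration is good to about 2 mm. A picture is of the moment at which its call begins: read the wrist's pose just before it. get_calibration takes no time and is no camera call; for the wrist camera it gives the pose at the moment of the call.
- ticket.close_job(): hands the job in; it is judged then, once.
The state is a dict: "time_s": time; "qpos": joint angles; "dq": joint speeds; "joint_torque": joint torques, N m; "tcp_pos": TCP position; "tcp_rot": TCP orientation; "force": force on the tool from outside, world axes, zero at the start; "moment": the same for the moment, N m; "gripper_width": opening from 0.0 (shut) to 1.0 (fully open); "finger_force": force on a finger pad.
Only numpy, scipy, OpenCV 4.12 (cv2) and the standard library are available. Lean on these libraries where they do the work, as an engineer would, in place of code of your own. Each camera call takes 0.05 s, during which the arm holds its last target. There are 200 camera calls.

### The job

Make up the two kits for the dosing pump from the stock on the bench. In the flow-check tray (two pockets) lay the timer in the square pocket and stand the white wide-neck jar in the round one; in the service tray (three pockets) lay the folding hex-key set in the long pocket and the clamp fitting, lined up with and centred in the broad pocket, and stand the smallest bottle in the round pocket. Set each thing down rather than dropping it, the right way up and right down on its pocket's floor, and leave everything else, such as the bigger blue-capped bottle and the syringe, where it is.

Things in the scene. Friction and masses are not known exactly. Their poses are not given: they have to be found in the camera images.
- flow_tray: Flow-check kit: grey tray, dark insert with TWO pockets; 144 (x) x 182 (y) x 22 mm, 5 mm lip on each short end, blank card on its -x side; cannot shift. Origin: centre of underside. Insert top 20 mm, light grey pocket floors 11 mm above the bench. Square pocket 78 x 78 mm centred at x 0, y +40.5 mm; round pocket, diameter 74 mm, centred at x 0, y -42.5 mm.
- service_tray: Service kit: the same grey tray with THREE pockets; size, origin, card, lips and heights as flow_tray (insert top 20 mm, pocket floors 11 mm above the bench); cannot shift. Long pocket 44 (x) x 114 (y) mm centred at x -38.5, y 0; broad pocket 69 (x) x 81 (y) mm centred at x +26, y +37 mm; round pocket, diameter 60 mm, centred at x +26, y -45 mm.
- timer: Square white lab timer lying on its back, display and keys up, 64 x 64 x 20 mm (solid sides 18 mm high), 70 g. Origin: centre of its underside; x and y along its sides.
- jar: Wide-neck white sample jar with a white screw cap, standing, 60 mm diameter, 85 mm high, about 110 g, lid fixed. Origin: centre of its underside; z up its axis. Grasp it round the body, the widest part, some 35 to 45 mm up.
- hex_keys: Folding hex-key set, an orange flat bar with a grey top, 30 (x) x 100 (y) mm, 18 to 20 mm high, about 110 g. Origin: centre of its underside; y along its length.
- clamp_fitting: Stainless pipe clamp: a flat ring of 50 mm outer diameter with a wing nut at one side, 55 (x) x 67 (y) x 12 mm, about 150 g, lying flat. Origin: centre of the underside of that outline; the ring's centre lies at x -3, y +8 mm, the wing nut toward -y. Grasp it across the outside of the ring along x (50 mm wide).
- small_bottle: Smallest screw-cap bottle, round with a red cap, standing, 48 mm diameter, 90 mm high, about 130 g. Origin: centre of its underside; z up its axis. Grasp it round the body, some 35 to 45 mm up.
- tall_bottle: Bystander: the bigger bottle of the same kind, blue cap, 56 mm diameter, 106 mm high, standing behind the stock; origin: centre of its underside. Stays where it is.
- syringe: Bystander: syringe lying on the bench behind the stock, 34 x 148 (y) x 21 mm; origin: centre of its underside. Stays where it is.

How it is judged:
At the end, for the whole second after the job is handed in: All five things at rest in their named pockets: off centre along each tray axis under 9 mm (jar, bottle), 10 mm (timer, hex keys) or 12 mm (clamp); underside within 4 mm of the pocket floor; tilt under 0.1 rad; hex keys along their pocket within 0.2, clamp within 0.25 rad, either way round (x of timer in the frame of flow_tray between -0.01 and 0.01 m and y of timer in the frame of flow_tray between 0.0305 and 0.0505 m and z of timer in the frame of flow_tray between 0.007 and 0.015 m and angle between each of timer, jar, hex_keys, clamp_fitting, small_bottle's own z axis and vertical below 0.1 rad and linear speed of each of timer, jar, hex_keys, clamp_fitting, small_bottle below 0.02 m/s and angular speed of each of timer, jar, hex_keys, clamp_fitting, small_bottle below 0.2 rad/s and x of jar in the frame of flow_tray between -0.009 and 0.009 m and y of jar in the frame of flow_tray between -0.0515 and -0.0335 m and z of jar in the frame of flow_tray between 0.007 and 0.015 m and x of hex_keys in the frame of service_tray between -0.0485 and -0.0285 m and y of hex_keys in the frame of service_tray between -0.01 and 0.01 m and z of hex_keys in the frame of service_tray between 0.007 and 0.015 m and angle between the y axis of hex_keys and the y axis of service_tray, either way round below 0.2 rad and x of clamp_fitting in the frame of service_tray between 0.014 and 0.038 m and y of clamp_fitting in the frame of service_tray between 0.025 and 0.049 m and z of clamp_fitting in the frame of service_tray between 0.007 and 0.015 m and angle between the y axis of clamp_fitting and the y axis of service_tray, either way round below 0.25 rad and x of small_bottle in the frame of service_tray between 0.017 and 0.035 m and y of small_bottle in the frame of service_tray between -0.054 and -0.036 m and z of small_bottle in the frame of service_tray between 0.007 and 0.015 m); the robot touches nothing.
It fails at once if a bystander (bigger bottle or syringe) is shifted by more than 20 mm or the bigger bottle tipped (distance of any of tall_bottle, syringe from where it was at the start of the episode above 0.02 m or angle between tall_bottle's own z axis and vertical above 0.35 rad).
It fails at once if a kit thing is dropped: it falls, out of the fingers, faster than 0.8 m/s (from more than about 33 mm) ((linear speed of timer above 0.8 m/s and contact force between the fingers and timer below 0.1 N) or (linear speed of jar above 0.8 m/s and contact force between the fingers and jar below 0.1 N) or (linear speed of hex_keys above 0.8 m/s and contact force between the fingers and hex_keys below 0.1 N) or (linear speed of clamp_fitting above 0.8 m/s and contact force between the fingers and clamp_fitting below 0.1 N) or (linear speed of small_bottle above 0.8 m/s and contact force between the fingers and small_bottle below 0.1 N)).
It fails at once if the jar or the small bottle is tipped by more than about 45 degrees (angle between any of jar, small_bottle's own z axis and vertical above 0.8 rad).
It also fails if it takes over 112 s, if anything falls off the work surface, if the arm or the gripper's body presses on something with over 40 N, if the wrist force passes 120 N, or if a joint passes its speed limit or range.

## Working session

There is one attempt and no reset: what is moved stays moved. The work goes in short steps, Python scripts to look and compute and a tool call to move; the robot and the scene stay as the last step left them, time stands still between calls to the robot, and variables do not carry over. Pictures are saved under pics/ and viewed, at most 14 in all, crops included, and the job is handed in when it is done.

Besides the shell and the picture viewer there is one more tool, called after ">>>" as name(argument=value, ...), one argument or row to a line, values as JSON. send_rows: Moves the arm, as the interface text tells. Its arguments: {"type":"object","properties":{"increments":{"type":"array"},"grip_force":{"type":"number"}},"required":["increments"]}

```bash
mkdir -p pics
cat > h.py <<'E'
import numpy as np, cv2
from station import robot, imaging, ticket
def shot(n,f=None):
    c=imaging.get_calibration(n); p,d=imaging.get_image(n)
    if f: cv2.imwrite('pics/'+f+'.png',p[:,:,::-1])
    return p,d,c
def ray(c,u,v,z):
    R=np.array(c['R']);t=np.array(c['t'])
    o=-R.T@t; d=R.T@np.array([(u-c['cx'])/c['fx'],(v-c['cy'])/c['fy'],1])
    return o+d*(z-o[2])/d[2]
def cloud(d,c):
    v,u=np.mgrid[:d.shape[0],:d.shape[1]]
    P=np.stack([(u-c['cx'])/c['fx']*d,(v-c['cy'])/c['fy']*d,d],-1)
    return (P-np.array(c['t']))@np.array(c['R'])
E
python3 - <<'E'
from h import *
s=robot.observe(); print(s)
for n in('top','scene'):
    p,d,c=shot(n,n+'1'); np.savez(n+'.npz',p=p,d=d,**c); print(n,c['fx'],-np.array(c['R']).T@c['t'],np.array(c['R']).round(2).tolist())
E
```

```text
{'time_s': 0.0, 'qpos': array([-1.40443148e+00,  2.77174505e-01, -2.79168709e-02,  1.26800818e+00,
        1.33311848e-05,  1.46741121e+00]), 'dq': array([ 0.00038327, -0.00029127, -0.0004133 ,  0.00219467,  0.00046341,
       -0.0017988 ]), 'joint_torque': array([ 3.46195302e-04, -4.45501292e+01,  2.95206231e+01,  1.61142438e-02,
       -1.29826635e-04,  3.27704882e-06]), 'tcp_pos': array([ 0.16642676, -0.60160617,  0.23011699]), 'tcp_rot': array([ 9.90917494e-01,  1.34466330e-01, -2.95958757e-05, -1.15125242e-03]), 'force': array([-0.15087415,  0.35913503,  0.50481224]), 'moment': array([-0.02705829,  0.05077682,  0.04982418]), 'finger_force': 0.0, 'gripper_width': 1.0022604993783797}
top 442.88033634972516 [ 0.30458788 -0.35147039  1.01076656] [[0.44, -0.9, -0.01], [-0.87, -0.42, -0.28], [0.25, 0.13, -0.96]]
scene 386.8366697416945 [ 0.28781315 -0.78734421  0.57023656] [[0.89, -0.46, -0.01], [-0.3, -0.57, -0.77], [0.35, 0.68, -0.64]]
```

View pics/top1.png

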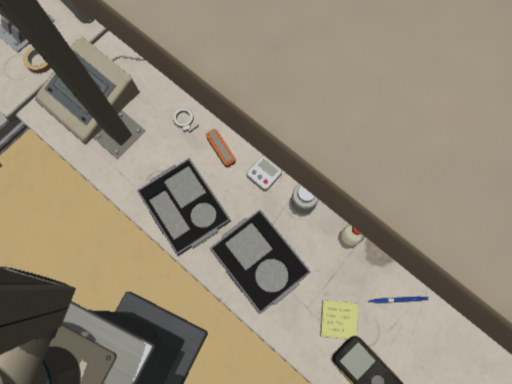

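View pics/scene1.png

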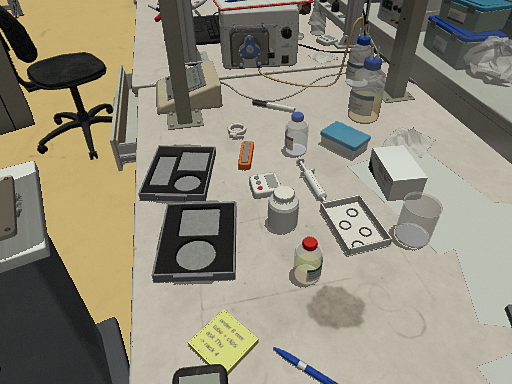

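The top view shows the service tray at about (185,207), the flow tray at (260,260), the clamp at (184,120), the hex keys at (221,148), the timer at (264,172), the jar at (304,200) and the bottle at (351,235). A shelf covers the upper right. The scene view shows the syringe at (312,180) and the blue-capped bottle at (297,135) behind the stock.

```bash
python3 - <<'E'
from h import *
for n in('top','scene'):
    z=np.load(n+'.npz');p,d=z['p'],z['d'];c={k:z[k] for k in('R','t','cx','cy','fx','fy')}
    C=cloud(d,c)
    pts=dict(top=dict(svc=(185,207),svclong=(168,212),svcbroad=(184,185),svcround=(203,215),flowsq=(247,243),flowrd=(272,275),clamp=(175,120),nut=(194,128),hexA=(212,134),hexB=(230,162),timer=(264,172),jar=(305,190),cap=(351,237),shelf1=(300,120),shelfedge=(180,78),sedge2=(330,190),post=(125,130),postt=(20,20)),
      scene=dict(tallcap=(297,117),syr=(312,180),syr2=(301,162),syr3=(323,200),jarcap=(285,192),redcap=(310,243),bottle=(308,265),clamp=(237,126),hex=(246,155),timer=(264,185),post=(180,80),post2=(397,60)))[n]
    for k,(u,v) in pts.items(): print(n,k,C[v,u].round(3))
    h=cv2.cvtColor(p,cv2.COLOR_RGB2HSV); Z=C[...,2]; ok=d>0
    def comps(m,name,mn=60):
        N,L,S,_=cv2.connectedComponentsWithStats(m.astype(np.uint8))
        for i in range(1,N):
            if S[i,4]>mn:
                q=C[L==i]; r=cv2.minAreaRect((q[:,:2]*1000).astype(np.float32))
                print(n,name,S[i,4],'px',S[i,:4],'rect',np.round(r[0],0),np.round(r[1]),round(r[2],1),'z',np.percentile(q[:,2],[5,50,98]).round(3))
    if n=='top':
        reg=(C[...,1]<0.3)&ok
        comps(reg&(Z>0.008)&(Z<0.15)&(C[...,0]>.15),'raised',80)
        comps((h[...,1]>150)&((h[...,0]<15)|(h[...,0]>172))&(Z<.15)&(C[...,0]>.15)&ok&(h[...,2]>120),'orange/red',15)
        comps((h[...,2]<60)&(Z>.01)&(Z<.03)&ok,'dark',300)
        comps((h[...,2]>110)&(Z>.004)&(Z<.016)&ok,'floors',150)
E
python3 -c "
import cv2;a=cv2.imread('pics/top1.png')[90:290,120:390];cv2.imwrite('pics/topc.png',cv2.resize(a,None,fx=2.9,fy=2.9,interpolation=2))"
```

```text
top svc [ 0.451 -0.078  0.017]
top svclong [ 0.424 -0.047  0.01 ]
top svcbroad [ 0.497 -0.049  0.012]
top svcround [ 0.452 -0.124  0.013]
top flowsq [ 0.438 -0.245  0.013]
top flowrd [ 0.398 -0.326  0.013]
top clamp [0.635 0.05  0.014]
top nut [ 0.637 -0.001  0.01 ]
top hexA [ 0.638 -0.052  0.022]
top hexB [ 0.594 -0.123  0.017]
top timer [ 0.607 -0.207  0.017]
top jar [ 0.586 -0.315  0.088]
top cap [ 0.537 -0.445  0.076]
top shelf1 [ 0.368 -0.335  0.875]
top shelfedge [ 0.37  -0.285  0.863]
top sedge2 [ 0.352 -0.353  0.869]
top post [0.549 0.129 0.052]
top postt [0.521 0.135 0.481]
top raised 3716 px [ 60  46  85 100] rect [608. 241.] [251. 177.] 20.2 z [0.017 0.063 0.137]
top raised 233 px [173 108  26  24] rect [647.  29.] [65. 49.] 68.2 z [0.009 0.013 0.017]
top raised 498 px [206 130  30  38] rect [618. -85.] [100.  31.] 58.1 z [0.014 0.02  0.025]
top raised 707 px [247 157  35  34] rect [ 606. -207.] [65. 65.] 75.5 z [0.015 0.019 0.023]
top raised 4904 px [137 159  94  97] rect [451. -72.] [193. 146.] 60.0 z [0.01  0.018 0.025]
top raised 539 px [291 185  28  29] rect [ 573. -3
[... 1508 characters left out ...]
12 0.015]
top floors 806 px [256 259  32  33] rect [ 398. -325.] [71. 69.] 26.0 z [0.009 0.012 0.015]
top floors 262 px [368 297  61   7] rect [ 469. -598.] [ 12. 130.] 28.5 z [0.005 0.009 0.013]
top floors 1233 px [320 300  38  39] rect [ 376. -498.] [79. 76.] 19.8 z [0.009 0.013 0.016]
scene tallcap [ 0.732 -0.129  0.104]
scene syr [ 0.698 -0.254  0.018]
scene syr2 [ 0.716 -0.182  0.014]
scene syr3 [ 0.687 -0.313  0.01 ]
scene jarcap [ 0.584 -0.324  0.084]
scene redcap [ 0.553 -0.455  0.09 ]
scene bottle [ 0.54  -0.472  0.06 ]
scene clamp [0.655 0.045 0.008]
scene hex [ 0.61  -0.101  0.019]
scene timer [ 0.597 -0.217  0.017]
scene post [0.538 0.128 0.135]
scene post2 [ 1.144 -0.012  0.116]
```

View pics/topc.png

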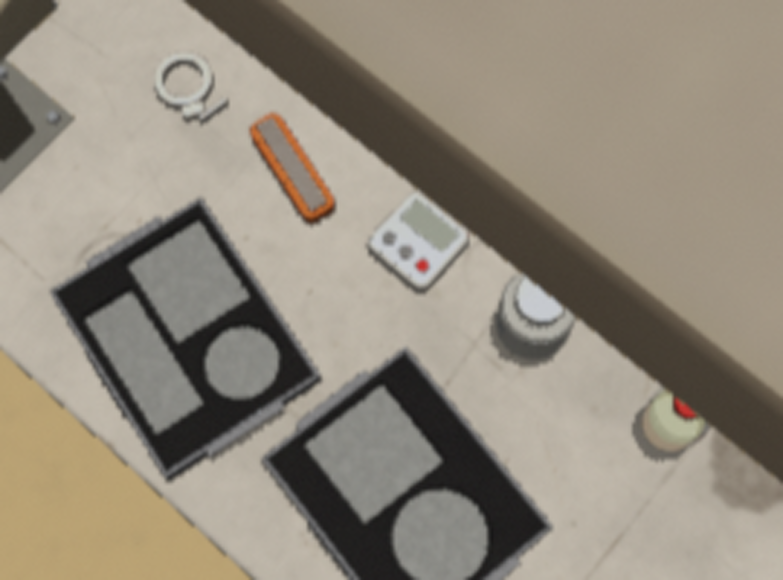

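The crop confirms the outlines. Tray fits from the pockets: service tray centre (0.452,-0.072), yaw -30°; flow tray centre (0.4155,-0.287), yaw -25.7°. The pocket positions agree with the drawing to within 2 mm.

```bash
cat >> h.py <<'E'
from scipy.spatial.transform import Rotation as Ro
def plan(*wps):
    """waypoints (x,y,z,xang deg): prints tool-frame increments, each a separate call"""
    s=robot.observe(); p=s['tcp_pos']; R=Ro.from_quat(s['tcp_rot']).as_matrix()
    a=np.degrees(np.arctan2(R[1,0],R[0,0])); 
    print('t',round(s['time_s'],2),'tcp',p.round(4),'xang',a.round(1),'q',np.degrees(s['qpos']).round(0),'w',round(s['gripper_width'],3),'tilt',R[:,2].round(3))
    for w in wps:
        d=np.array(w[:3])-p
        print(' mm',(R.T@d*1000).round(1),'dr z',round(a-w[3],1))
        p=np.array(w[:3]);a=w[3];t=np.radians(a)
        R=np.array([[np.cos(t),np.sin(t),0],[np.sin(t),-np.cos(t),0],[0,0,-1]])
E
python3 - <<'E'
from h import *
c=imaging.get_calibration('wrist');R=np.array(c['R']);o=-R.T@c['t']
s=robot.observe();T=Ro.from_quat(s['tcp_rot']).as_matrix()
print('cam in tool',(T.T@(o-s['tcp_pos'])).round(4),'axes in tool',(T.T@R.T).round(2).tolist(),c['fx'])
plan((.50,-.41,.24,60),(.53,-.41,.24,60))
E
```

```text
cam in tool [ 0.0751  0.0009 -0.1428] axes in tool [[0.0, -0.96, -0.29], [1.0, 0.0, -0.0], [0.0, -0.29, 0.96]] 279.16688098625207
t 0.1 tcp [ 0.1665 -0.6017  0.2302] xang 15.5 q [-80.  16.  -2.  73.   0.  84.] w 1.003 tilt [-0.     0.002 -1.   ]
 mm [372.6 -95.9  -9.5] dr z -44.5
 mm [15. 26.  0.] dr z 0
```

>>> send_rows(
  increments=[
    {"linear":[55,-14,0],"dr":[0,0,-9],"jaw":1},
    {"linear":[0.055,-0.014,0],"dr":[0,0,-9],"jaw":1},
  ],
)

```text
time_s: 0.35
tcp_pos: [0.2185, -0.5718, 0.2307]
tcp_rot: [0.977, 0.214, 0.001, -0.001]
force: [-0.5, 0.2, -0.7]
gripper_width: 1.0
finger_force: 0.0
```

I mistakenly gave the first row in mm. The per-row limit capped it and nothing was disturbed. All further rows are in metres.

```bash
python3 -c "
from h import *
plan((.42,-.46,.24,60),(.53,-.41,.24,60))"
```

```text
t 0.35 tcp [ 0.2185 -0.5718  0.2307] xang 24.8 q [-75.  15.  -3.  72.   0.  80.] w 1.0 tilt [ 0.     0.002 -1.   ]
 mm [229.8 -17.2  -8.9] dr z -35.2
 mm [98.3 70.3  0. ] dr z 0
```

>>> send_rows(
  increments=[
    {"linear":[0.046,-0.003,0],"dr":[0,0,-7],"jaw":1},
    {"linear":[0.092,-0.007,0],"dr":[0,0,-14],"jaw":1},
    {"linear":[0.138,-0.01,0],"dr":[0,0,-21],"jaw":1},
    {"linear":[0.184,-0.014,0],"dr":[0,0,-28],"jaw":1},
    {"linear":[0.23,-0.017,-0.009],"dr":[0,0,-35],"jaw":1},
  ],
)

```text
time_s: 0.98
tcp_pos: [0.4183, -0.4626, 0.2391]
tcp_rot: [0.868, 0.497, -0.0, -0.001]
force: [-0.2, -0.0, -0.5]
gripper_width: 0.994
finger_force: 0.0
```

>>> send_rows(
  increments=[
    {"linear":[0.04,0.028,0],"dr":[0,0,0],"jaw":1},
    {"linear":[0.075,0.054,0],"dr":[0,0,0],"jaw":1},
    {"linear":[0.098,0.07,0],"dr":[0,0,0],"jaw":1},
    {"linear":[0.098,0.07,0],"dr":[0,0,0],"jaw":1},
  ],
)

```text
time_s: 1.48
tcp_pos: [0.5293, -0.4142, 0.2395]
tcp_rot: [0.868, 0.497, -0.0, -0.0]
force: [-0.2, -0.1, -0.7]
gripper_width: 1.001
finger_force: 0.0
```

Run:
```python
from h import *
plan()
p,d,c=shot('wrist','w1'); np.savez('w1.npz',p=p,d=d,**c)
C=cloud(d,c);Z=C[...,2];ok=d>0
m=(ok&(Z>.008)&(Z<.13)&(d>.2)).astype(np.uint8)
N,L,S,_=cv2.connectedComponentsWithStats(m)
for i in range(1,N):
    if S[i,4]>150:
        q=C[L==i]; zt=np.percentile(q[:,2],98); top=q[q[:,2]>zt-.008]
        f=lambda a:[np.round(x,1) for x in cv2.minAreaRect((a[:,:2]*1000).astype(np.float32))]
        print(S[i],'ztop',zt.round(3),f(q),'TOP',f(top))
```

```text
t 1.48 tcp [ 0.5293 -0.4142  0.2395] xang 59.6 q [-44.  20.   6.  75.  -0.  77.] w 1.001 tilt [-0.001  0.    -1.   ]
[   0    0  116   31 3239] ztop 0.023 [array([ 417.1, -146.8]), array([ 31.9, 135. ]), np.float64(60.3)] TOP [array([ 418.6, -148.8]), array([ 29.9, 130.2]), np.float64(60.3)]
[200   0  47  12 316] ztop 0.019 [array([ 590.7, -236.5]), array([ 9.6, 52.5]), np.float64(62.0)] TOP [array([ 588.5, -235.7]), array([ 9.5, 48. ]), np.float64(60.8)]
[317   0  22  24 294] ztop 0.022 [array([ 690.1, -302.4]), array([23. , 23.4]), np.float64(54.8)] TOP [array([ 691.9, -301.8]), array([18.1, 21.8]), np.float64(60.3)]
[447   0  53  11 293] ztop 0.038 [array([ 840.5, -382.6]), array([10.5, 59.7]), np.float64(59.9)] TOP [array([ 823.4, -374.7]), array([ 3.9, 18.7]), np.float64(70.0)]
[ 321    9   99  135 2044] ztop 0.023 [array([ 703.9, -397.8]), array([130.1,  91.3]), np.float64(78.7)] TOP [array([ 704. , -397.8]), array([130.1,  91.3]), np.float64(78.6)]
[   52    38   145   161 17716] ztop 0.022 [array([ 415.9, -289.2]), array([192.3, 144.8]), np.float64(64.1)] TOP [array([ 415.9, 
[... 387 characters left out ...]
(77.8)]
[ 270  159   42   47 1517] ztop 0.091 [array([ 557.3, -450.6]), array([45.6, 46.5]), np.float64(35.3)] TOP [array([ 557. , -451.3]), array([24.3, 23.5]), np.float64(36.6)]
[ 482  210   30   79 1306] ztop 0.013 [array([ 770.5, -717.2]), array([132.8,  42.6]), np.float64(73.9)] TOP [array([ 770.5, -717.2]), array([132.8,  42.6]), np.float64(73.9)]
[ 159  229   73  112 4268] ztop 0.032 [array([ 350.3, -533.2]), array([184.4,  89.5]), np.float64(45.8)] TOP [array([ 322.6, -560.2]), array([82.2, 74. ]), np.float64(86.2)]
[252 265  67  37 344] ztop 0.013 [array([ 473.1, -603.4]), array([  9.7, 122.1]), np.float64(28.7)] TOP [array([ 473.1, -603.4]), array([  9.7, 122.1]), np.float64(28.7)]
```

View pics/w1.png

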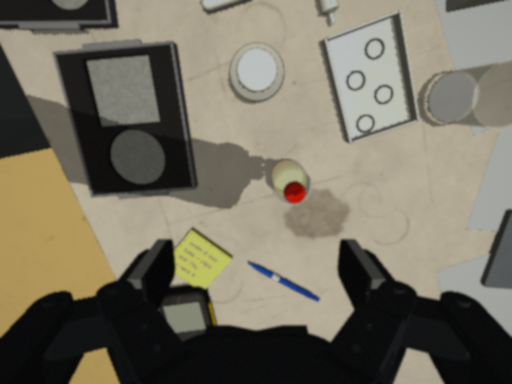

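The picture shows the jar at (258,72), the bottle with its red cap at (292,182), and the flow tray at upper left. From depth, the jar is at (0.584,-0.322) with its top at 0.087, and the bottle at (0.557,-0.451) with its top at 0.091. Both heights match the given sizes.

```bash
python3 -c "
from h import *
plan((.557,-.451,.22,60),(.557,-.451,.024,60),(.557,-.451,.16,60),(.452,-.124,.16,60))
z=np.load('w1.npz');d=z['d'];c={k:z[k] for k in('R','t','cx','cy','fx','fy')};s=robot.observe();T=Ro.from_quat(s['tcp_rot']).as_matrix()
C=(cloud(d,c)-s['tcp_pos'])@T
m=(d>0)&(d<.2)&(C[...,2]>-.03)
for sg in(-1,1):
  q=C[m&(C[...,1]*sg>0)]
  if len(q): print(len(q),q.min(0).round(4),q.max(0).round(4))
"
```

```text
t 1.52 tcp [ 0.5282 -0.4147  0.2396] xang 59.5 q [-44.  20.   6.  75.  -0.  77.] w 0.996 tilt [-0.001  0.    -1.   ]
 mm [-16.6  43.3  19.6] dr z -0.5
 mm [  0.   0. 196.] dr z 0
 mm [   0.    0. -136.] dr z 0
 mm [ 230.7 -254.4    0. ] dr z 0
725 [-0.0107 -0.0551 -0.03  ] [ 0.0125 -0.0408 -0.0121]
725 [-0.0104  0.0435 -0.03  ] [ 0.0127  0.0576 -0.0124]
```

>>> send_rows(
  increments=[
    {"linear":[-0.017,0.043,0.0],"dr":[0,0,0],"jaw":1},
    {"linear":[-0.017,0.043,0.02],"dr":[0,0,0],"jaw":1},
    {"linear":[-0.017,0.043,0.07],"dr":[0,0,0],"jaw":1},
    {"linear":[-0.017,0.043,0.12],"dr":[0,0,0],"jaw":1},
    {"linear":[-0.017,0.043,0.12],"dr":[0,0,0],"jaw":1},
  ],
)

```text
time_s: 2.15
tcp_pos: [0.5518, -0.449, 0.1147]
tcp_rot: [0.869, 0.495, -0.002, -0.006]
force: [-0.5, -0.3, -0.5]
gripper_width: 1.006
finger_force: 0.0
```

```bash
python3 -c "
from h import *
plan((.557,-.451,.024,60))"
```

```text
t 2.15 tcp [ 0.5518 -0.449   0.1147] xang 59.3 q [-44.  29.   3.  65.  -0.  76.] w 1.006 tilt [-0.009  0.008 -1.   ]
 mm [ 0.7  6.5 90.6] dr z -0.7
```

>>> send_rows(
  increments=[
    {"linear":[0,0,0.0],"dr":[0,0,0],"jaw":1},
    {"linear":[0,0,0.03],"dr":[0,0,0],"jaw":1},
    {"linear":[0,0,0.065],"dr":[0,0,0],"jaw":1},
    {"linear":[0,0,0.096],"dr":[0,0,0],"jaw":1},
    {"linear":[0,0,0.096],"dr":[0,0,0],"jaw":1},
  ],
)

```text
time_s: 2.78
tcp_pos: [0.5563, -0.4512, 0.0246]
tcp_rot: [0.868, 0.496, -0.0, -0.0]
force: [-0.0, -0.1, -0.4]
gripper_width: 1.001
finger_force: 0.0
```

>>> send_rows(
  grip_force=40,
  increments=[
    {"linear":[0,0,0.0],"dr":[0,0,0],"jaw":0.7},
    {"linear":[0,0,0.0],"dr":[0,0,0],"jaw":0.3},
    {"linear":[0,0,0.0],"dr":[0,0,0],"jaw":0.3},
    {"linear":[0,0,0],"dr":[0,0,0],"jaw":0.3},
  ],
)

```text
time_s: 3.28
tcp_pos: [0.558, -0.4527, 0.0275]
tcp_rot: [0.868, 0.496, 0.0, 0.002]
force: [-0.7, 0.4, 5.7]
gripper_width: 0.543
finger_force: 40.9
```

>>> send_rows(
  increments=[
    {"linear":[0,0,-0.02],"dr":[0,0,0],"jaw":0.3},
    {"linear":[0,0,-0.06],"dr":[0,0,0],"jaw":0.3},
    {"linear":[0,0,-0.11],"dr":[0,0,0],"jaw":0.3},
    {"linear":[0,0,-0.136],"dr":[0,0,0],"jaw":0.3},
    {"linear":[0.02,-0.022,-0.136],"dr":[0,0,0],"jaw":0.3},
  ],
)

```text
time_s: 3.9
tcp_pos: [0.5506, -0.4263, 0.1663]
tcp_rot: [0.869, 0.495, 0.002, 0.005]
force: [-0.1, 0.4, -1.2]
gripper_width: 0.548
finger_force: 41.4
```

>>> send_rows(
  increments=[
    {"linear":[0.03,-0.035,0],"dr":[0,0,0],"jaw":0.3},
    {"linear":[0.07,-0.075,0],"dr":[0,0,0],"jaw":0.3},
    {"linear":[0.11,-0.12,0],"dr":[0,0,0],"jaw":0.3},
    {"linear":[0.145,-0.16,0],"dr":[0,0,0],"jaw":0.3},
    {"linear":[0.175,-0.193,0],"dr":[0,0,0],"jaw":0.3},
  ],
)

```text
time_s: 4.53
tcp_pos: [0.4699, -0.1722, 0.1618]
tcp_rot: [0.868, 0.496, 0.001, 0.001]
force: [-0.5, -0.8, -1.1]
gripper_width: 0.543
finger_force: 41.4
```

>>> send_rows(
  increments=[
    {"linear":[0.025,-0.027,0],"dr":[0,0,0],"jaw":0.3},
    {"linear":[0.036,-0.039,0],"dr":[0,0,0],"jaw":0.3},
    {"linear":[0.036,-0.039,0],"dr":[0,0,0],"jaw":0.3},
    {"linear":[0.036,-0.039,0],"dr":[0,0,0],"jaw":0.3},
  ],
)

```text
time_s: 5.03
tcp_pos: [0.4563, -0.1243, 0.161]
tcp_rot: [0.869, 0.496, 0.0, 0.001]
force: [-0.0, -0.7, -0.2]
gripper_width: 0.542
finger_force: 41.3
```

Run:
```python
from h import *
plan((.452,-.124,.037,60))
p,d,c=shot('wrist','w2'); np.savez('w2.npz',p=p,d=d,**c)
C=cloud(d,c);Z=C[...,2];ok=d>0
m=(ok&(Z>.008)&(Z<.06)&(d>.2)).astype(np.uint8)
N,L,S,_=cv2.connectedComponentsWithStats(m)
for i in range(1,N):
    if S[i,4]>150:
        q=C[L==i]; zt=np.percentile(q[:,2],98)
        print(S[i],'ztop',zt.round(3),[np.round(x,1) for x in cv2.minAreaRect((q[:,:2]*1000).astype(np.float32))])
```

```text
t 5.03 tcp [ 0.4563 -0.1243  0.161 ] xang 59.4 q [-23.   3. -25.  61.  -0.  98.] w 0.542 tilt [ 0.002 -0.001 -1.   ]
 mm [ -1.9  -4.1 124. ] dr z -0.6
[ 358    0   48  114 3844] ztop 0.022 [array([617.9, -86.1]), array([98. , 30.6]), np.float64(58.5)]
[ 484    0   28   52 1207] ztop 0.036 [array([ 721.1, -117.8]), array([49.3, 17. ]), np.float64(89.9)]
[  145    33   157   195 25239] ztop 0.022 [array([451.9, -74.5]), array([191.5, 145.7]), np.float64(59.8)]
[495  84  17 124 748] ztop 0.018 [array([ 696.6, -234. ]), array([133. ,  15.4]), np.float64(73.7)]
[ 381  138   68   69 3666] ztop 0.021 [array([ 605.6, -207.6]), array([63.7, 63.9]), np.float64(75.6)]
[505 227   7  69 296] ztop 0.017 [array([ 663.6, -371.4]), array([96.3,  7. ]), np.float64(75.4)]
[315 232  41  45 936] ztop 0.023 [array([ 503.2, -247.5]), array([34.8, 72.4]), np.float64(9.7)]
[ 405  238   80   68 2028] ztop 0.059 [array([ 579.3, -306.6]), array([59.7, 31.8]), np.float64(19.1)]
[289 298  21  27 284] ztop 0.02 [array([ 416.2, -305.1]), array([43. , 21.6]), np.float64(51.4)]
```

View pics/w2.png

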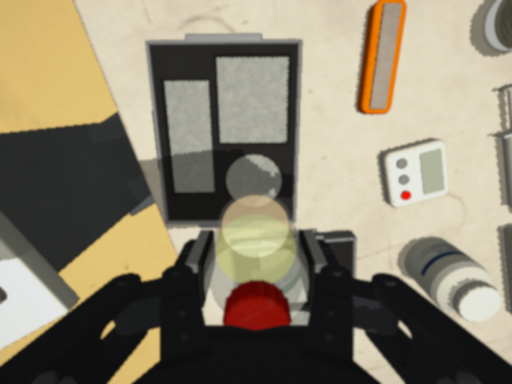

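The picture shows the service tray at (225,130) with the empty round pocket at (253,178), just ahead of the held bottle. The hex keys are at (384,55), the timer at (416,172) and the jar at lower right.

>>> send_rows(
  increments=[
    {"linear":[-0.003,-0.003,0.03],"dr":[0,0,0],"jaw":0.3},
    {"linear":[-0.003,-0.003,0.07],"dr":[0,0,0],"jaw":0.3},
    {"linear":[-0.003,-0.003,0.1],"dr":[0,0,0],"jaw":0.3},
    {"linear":[-0.003,-0.003,0.113],"dr":[0,0,0],"jaw":0.3},
    {"linear":[-0.003,-0.003,0.119],"dr":[0,0,0],"jaw":0.3},
  ],
)

```text
time_s: 5.7
tcp_pos: [0.4515, -0.1249, 0.041]
tcp_rot: [0.869, 0.496, -0.0, -0.0]
force: [-0.0, 0.0, -1.6]
gripper_width: 0.539
finger_force: 41.4
```

>>> send_rows(
  increments=[
    {"linear":[0,0,0],"dr":[0,0,0],"jaw":0.3},
    {"linear":[0,0,0],"dr":[0,0,0],"jaw":0.3},
  ],
)

```text
time_s: 5.95
tcp_pos: [0.4523, -0.1247, 0.0424]
tcp_rot: [0.868, 0.496, 0.001, 0.001]
force: [0.2, 0.8, -0.8]
gripper_width: 0.543
finger_force: 41.4
```

>>> send_rows(
  increments=[
    {"linear":[0,0,0.003],"dr":[0,0,0],"jaw":0.3},
    {"linear":[0,0,0.004],"dr":[0,0,0],"jaw":0.3},
  ],
)

```text
time_s: 6.2
tcp_pos: [0.4519, -0.1245, 0.0384]
tcp_rot: [0.868, 0.496, 0.0, 0.001]
force: [-3.6, 1.3, 11.9]
gripper_width: 0.541
finger_force: 42.4
```

>>> send_rows(
  increments=[
    {"linear":[0,0,-0.001],"dr":[0,0,0],"jaw":0.8},
    {"linear":[0,0,-0.001],"dr":[0,0,0],"jaw":0.9},
    {"linear":[0,0,-0.001],"dr":[0,0,0],"jaw":1},
    {"linear":[0,0,-0.01],"dr":[0,0,0],"jaw":1},
    {"linear":[0,0,-0.04],"dr":[0,0,0],"jaw":1},
  ],
)

```text
time_s: 6.82
tcp_pos: [0.4495, -0.1235, 0.0766]
tcp_rot: [0.868, 0.496, -0.001, -0.002]
force: [0.0, 0.3, 0.0]
gripper_width: 0.999
finger_force: 0.0
```

>>> send_rows(
  increments=[
    {"linear":[0,0,-0.05],"dr":[0,0,0],"jaw":1},
    {"linear":[0,0,-0.1],"dr":[0,0,0],"jaw":1},
    {"linear":[0,0,-0.15],"dr":[0,0,0],"jaw":1},
    {"linear":[0,0,-0.15],"dr":[0,0,0],"jaw":1},
  ],
)

```text
time_s: 7.32
tcp_pos: [0.4545, -0.1256, 0.2328]
tcp_rot: [0.868, 0.496, 0.003, 0.004]
force: [0.2, -0.5, -0.1]
gripper_width: 0.997
finger_force: 0.0
```

Run:
```python
from h import *
plan((.5843,-.3219,.20,60),(.5843,-.3219,.02,60))
p,d,c=shot('wrist')
C=cloud(d,c);Z=C[...,2];ok=(d>.15)&(np.hypot(C[...,0]-.452,C[...,1]+.125)<.06)
for z0,z1 in((.09,.12),(.05,.07)):
    q=C[ok&(Z>z0)&(Z<z1)]; print(len(q), cv2.minAreaRect((q[:,:2]*1000).astype(np.float32)) if len(q)>5 else '', q[:,2].max() if len(q) else 0)
```

```text
t 7.33 tcp [ 0.4545 -0.1256  0.2328] xang 59.5 q [-23.  -0. -20.  70.  -0.  97.] w 0.997 tilt [ 0.01  -0.004 -1.   ]
 mm [-103.2  211.1   35. ] dr z -0.5
 mm [  0.   0. 180.] dr z 0
446 ((451.81097412109375, -123.58088684082031), (23.59748077392578, 23.257076263427734), 73.12442016601562) 0.10330827505253345
89 ((461.96136474609375, -111.72181701660156), (15.21556282043457, 44.84442901611328), 50.62348175048828) 0.0689979169541336
```

>>> send_rows(
  increments=[
    {"linear":[-0.02,0.04,0],"dr":[0,0,0],"jaw":1},
    {"linear":[-0.045,0.09,0],"dr":[0,0,0],"jaw":1},
    {"linear":[-0.07,0.143,0],"dr":[0,0,0],"jaw":1},
    {"linear":[-0.093,0.19,0],"dr":[0,0,0],"jaw":1},
    {"linear":[-0.103,0.211,0.02],"dr":[0,0,0],"jaw":1},
  ],
)

```text
time_s: 8.0
tcp_pos: [0.5821, -0.323, 0.2065]
tcp_rot: [0.869, 0.495, 0.0, 0.001]
force: [-1.0, 0.4, -0.2]
gripper_width: 1.002
finger_force: 0.0
```

>>> send_rows(
  increments=[
    {"linear":[0,0,0.04],"dr":[0,0,0],"jaw":1},
    {"linear":[0,0,0.08],"dr":[0,0,0],"jaw":1},
    {"linear":[0,0,0.08],"dr":[0,0,0],"jaw":1},
    {"linear":[0,0,0.08],"dr":[0,0,0],"jaw":1},
  ],
)

```text
time_s: 8.5
tcp_pos: [0.5806, -0.3201, 0.1277]
tcp_rot: [0.868, 0.496, -0.0, -0.0]
force: [0.8, -0.3, -0.2]
gripper_width: 1.0
finger_force: 0.0
```

```bash
python3 -c "
from h import *
plan((.5843,-.3219,.02,60))"
```

```text
t 8.5 tcp [ 0.5806 -0.3201  0.1277] xang 59.5 q [-34.  23.  -4.  63.  -0.  86.] w 1.0 tilt [-0.  0. -1.]
 mm [  0.4   4.1 107.7] dr z -0.5
```

>>> send_rows(
  increments=[
    {"linear":[0,0.004,0.02],"dr":[0,0,0],"jaw":1},
    {"linear":[0,0.004,0.06],"dr":[0,0,0],"jaw":1},
    {"linear":[0,0.004,0.095],"dr":[0,0,0],"jaw":1},
    {"linear":[0,0.004,0.108],"dr":[0,0,0],"jaw":1},
    {"linear":[0,0.004,0.108],"dr":[0,0,0],"jaw":1},
  ],
)

```text
time_s: 9.12
tcp_pos: [0.5838, -0.322, 0.0188]
tcp_rot: [0.868, 0.496, -0.0, -0.0]
force: [0.8, -0.2, -0.2]
gripper_width: 1.0
finger_force: 0.0
```

>>> send_rows(
  grip_force=40,
  increments=[
    {"linear":[0,0,0.0],"dr":[0,0,0],"jaw":0.8},
    {"linear":[0,0,0.0],"dr":[0,0,0],"jaw":0.4},
    {"linear":[0,0,0.0],"dr":[0,0,0],"jaw":0.4},
    {"linear":[0,0,0],"dr":[0,0,0],"jaw":0.4},
  ],
)

```text
time_s: 9.62
tcp_pos: [0.5855, -0.3232, 0.0217]
tcp_rot: [0.868, 0.496, 0.001, 0.002]
force: [-0.9, 1.2, 6.7]
gripper_width: 0.678
finger_force: 43.6
```

>>> send_rows(
  increments=[
    {"linear":[0,0,-0.02],"dr":[0,0,0],"jaw":0.4},
    {"linear":[0,0,-0.06],"dr":[0,0,0],"jaw":0.4},
    {"linear":[0,0,-0.1],"dr":[0,0,0],"jaw":0.4},
    {"linear":[0,0,-0.1],"dr":[0,0,0],"jaw":0.4},
    {"linear":[0,0,-0.1],"dr":[0,0,0],"jaw":0.4},
  ],
)

```text
time_s: 10.25
tcp_pos: [0.5837, -0.322, 0.1194]
tcp_rot: [0.868, 0.496, -0.0, -0.0]
force: [-0.1, 1.0, -1.6]
gripper_width: 0.685
finger_force: 43.4
```

```bash
python3 -c "
from h import *
plan((.3973,-.3263,.12,60),(.3973,-.3263,.045,60))"
```

```text
t 10.25 tcp [ 0.5837 -0.322   0.1194] xang 59.5 q [-34.  24.  -4.  62.  -0.  86.] w 0.685 tilt [-0.  0. -1.]
 mm [ -98.4 -158.3   -0.6] dr z -0.5
 mm [ 0.  0. 75.] dr z 0
```

>>> send_rows(
  increments=[
    {"linear":[-0.02,-0.032,0],"dr":[0,0,0],"jaw":0.4},
    {"linear":[-0.045,-0.072,0],"dr":[0,0,0],"jaw":0.4},
    {"linear":[-0.07,-0.113,0],"dr":[0,0,0],"jaw":0.4},
    {"linear":[-0.09,-0.145,0],"dr":[0,0,0],"jaw":0.4},
    {"linear":[-0.098,-0.158,0],"dr":[0,0,0],"jaw":0.4},
  ],
)

```text
time_s: 10.88
tcp_pos: [0.395, -0.3245, 0.1174]
tcp_rot: [0.869, 0.495, -0.001, -0.002]
force: [0.4, 0.4, -0.9]
gripper_width: 0.681
finger_force: 43.5
```

>>> send_rows(
  increments=[
    {"linear":[0,0,0],"dr":[0,0,0],"jaw":0.4},
    {"linear":[0,0,0.03],"dr":[0,0,0],"jaw":0.4},
    {"linear":[0,0,0.06],"dr":[0,0,0],"jaw":0.4},
    {"linear":[0,0,0.075],"dr":[0,0,0],"jaw":0.4},
    {"linear":[0,0,0.075],"dr":[0,0,0],"jaw":0.4},
  ],
)

```text
time_s: 11.5
tcp_pos: [0.3982, -0.3256, 0.0431]
tcp_rot: [0.868, 0.496, -0.0, -0.001]
force: [-0.2, -0.6, -1.5]
gripper_width: 0.682
finger_force: 43.5
```

```bash
python3 -c "
from h import *
plan((.3973,-.3263,.0325,60))"
```

```text
t 11.5 tcp [ 0.3982 -0.3256  0.0431] xang 59.5 q [-46.  15. -28.  47.   0.  74.] w 0.682 tilt [-0.002  0.002 -1.   ]
 mm [-1.1 -0.4 10.6] dr z -0.5
```

>>> send_rows(
  increments=[
    {"linear":[-0.001,0,0.005],"dr":[0,0,0],"jaw":0.4},
    {"linear":[-0.001,0,0.009],"dr":[0,0,0],"jaw":0.4},
    {"linear":[-0.001,0,0.011],"dr":[0,0,0],"jaw":0.4},
  ],
)

```text
time_s: 11.88
tcp_pos: [0.3979, -0.3275, 0.0336]
tcp_rot: [0.868, 0.496, 0.0, 0.0]
force: [-0.1, -0.1, -1.1]
gripper_width: 0.679
finger_force: 43.5
```

>>> send_rows(
  increments=[
    {"linear":[0,0,0.001],"dr":[0,0,0],"jaw":0.4},
    {"linear":[0,0,0.003],"dr":[0,0,0],"jaw":0.4},
  ],
)

```text
time_s: 12.12
tcp_pos: [0.3977, -0.3274, 0.0326]
tcp_rot: [0.868, 0.496, -0.0, 0.0]
force: [-6.1, 7.3, 27.4]
gripper_width: 0.683
finger_force: 46.4
```

>>> send_rows(
  increments=[
    {"linear":[0,0,-0.003],"dr":[0,0,0],"jaw":0.9},
    {"linear":[0,0,-0.003],"dr":[0,0,0],"jaw":1},
    {"linear":[0,0,-0.003],"dr":[0,0,0],"jaw":1},
    {"linear":[0,0,-0.02],"dr":[0,0,0],"jaw":1},
    {"linear":[0,0,-0.07],"dr":[0,0,0],"jaw":1},
  ],
)

```text
time_s: 12.75
tcp_pos: [0.3957, -0.3252, 0.0992]
tcp_rot: [0.868, 0.496, -0.001, -0.003]
force: [1.1, -0.9, 0.8]
gripper_width: 1.001
finger_force: 0.0
```

>>> send_rows(
  increments=[
    {"linear":[0,0,-0.05],"dr":[0,0,0],"jaw":1},
    {"linear":[0,0,-0.11],"dr":[0,0,0],"jaw":1},
    {"linear":[0,0,-0.11],"dr":[0,0,0],"jaw":1},
    {"linear":[0,0,-0.11],"dr":[0,0,0],"jaw":1},
  ],
)

```text
time_s: 13.25
tcp_pos: [0.3977, -0.3272, 0.2111]
tcp_rot: [0.868, 0.496, 0.0, 0.001]
force: [0.1, 1.2, 0.4]
gripper_width: 1.002
finger_force: 0.0
```

Run:
```python
from h import *
plan((.6056,-.2076,.20,75.6),(.6056,-.2076,.02,75.6))
p,d,c=shot('wrist')
C=cloud(d,c);Z=C[...,2];ok=(d>.1)&(np.hypot(C[...,0]-.398,C[...,1]+.326)<.06)
q=C[ok&(Z>.085)&(Z<.11)]; print(len(q), cv2.minAreaRect((q[:,:2]*1000).astype(np.float32)), np.percentile(q[:,2],[50,99]))
```

```text
t 13.25 tcp [ 0.3977 -0.3272  0.2111] xang 59.5 q [-47.   5. -17.  68.  -0.  74.] w 1.002 tilt [ 0.001 -0.001 -1.   ]
 mm [208.7 118.3  11.2] dr z -16.1
 mm [  0.   0. 180.] dr z 0.0
1345 ((398.5935974121094, -326.34600830078125), (39.925941467285156, 39.523773193359375), 25.297883987426758) [0.09633855 0.09795413]
```

>>> send_rows(
  increments=[
    {"linear":[0.04,0.022,0],"dr":[0,0,-3],"jaw":1},
    {"linear":[0.085,0.048,0],"dr":[0,0,-7],"jaw":1},
    {"linear":[0.135,0.077,0],"dr":[0,0,-11],"jaw":1},
    {"linear":[0.18,0.102,0],"dr":[0,0,-14],"jaw":1},
    {"linear":[0.209,0.118,0.011],"dr":[0,0,-16],"jaw":1},
  ],
)

```text
time_s: 13.92
tcp_pos: [0.6067, -0.2054, 0.1976]
tcp_rot: [0.79, 0.613, -0.0, -0.001]
force: [-0.0, 0.3, 0.6]
gripper_width: 1.003
finger_force: 0.0
```

>>> send_rows(
  increments=[
    {"linear":[0,0,0.04],"dr":[0,0,0],"jaw":1},
    {"linear":[0,0,0.09],"dr":[0,0,0],"jaw":1},
    {"linear":[0,0,0.14],"dr":[0,0,0],"jaw":1},
    {"linear":[0,0,0.15],"dr":[0,0,0],"jaw":1},
    {"linear":[0,0,0.15],"dr":[0,0,0],"jaw":1},
  ],
)

```text
time_s: 14.55
tcp_pos: [0.6045, -0.2067, 0.0483]
tcp_rot: [0.791, 0.612, -0.001, -0.001]
force: [-0.5, 0.2, 0.3]
gripper_width: 1.003
finger_force: 0.0
```

```bash
python3 -c "
from h import *
plan((.6056,-.2076,.003,75.6))"
```

```text
t 14.55 tcp [ 0.6045 -0.2067  0.0483] xang 75.5 q [-25.  26. -11.  53.  -0.  80.] w 1.003 tilt [-0.003  0.001 -1.   ]
 mm [-0.6  1.4 45.3] dr z -0.1
```

>>> send_rows(
  increments=[
    {"linear":[0,0.001,0.015],"dr":[0,0,0],"jaw":1},
    {"linear":[0,0.001,0.03],"dr":[0,0,0],"jaw":1},
    {"linear":[0,0.001,0.042],"dr":[0,0,0],"jaw":1},
    {"linear":[0,0.001,0.046],"dr":[0,0,0],"jaw":1},
    {"linear":[0,0.001,0.046],"dr":[0,0,0],"jaw":1},
  ],
)

```text
time_s: 15.18
tcp_pos: [0.6061, -0.2072, 0.0029]
tcp_rot: [0.791, 0.612, -0.0, -0.0]
force: [-0.4, 0.6, -0.1]
gripper_width: 0.998
finger_force: 0.0
```

>>> send_rows(
  grip_force=40,
  increments=[
    {"linear":[0,0,0.0],"dr":[0,0,0],"jaw":0.85},
    {"linear":[0,0,0.0],"dr":[0,0,0],"jaw":0.5},
    {"linear":[0,0,0.0],"dr":[0,0,0],"jaw":0.5},
    {"linear":[0,0,0],"dr":[0,0,0],"jaw":0.5},
  ],
)

```text
time_s: 15.68
tcp_pos: [0.6073, -0.2078, 0.0043]
tcp_rot: [0.791, 0.612, 0.0, 0.001]
force: [-0.8, -0.1, 4.5]
gripper_width: 0.734
finger_force: 44.9
```

Run:
```python
from h import *
plan((.4333,-.2515,.1,64.3))
s=robot.observe();T=Ro.from_quat(s['tcp_rot']).as_matrix();p,d,c=shot('wrist','w3')
C=(cloud(d,c)-s['tcp_pos'])@T
m=(d>0)&(d<.2)&(C[...,2]>-.03)
for sg in(-1,1):
  q=C[m&(C[...,1]*sg>.034)]
  if len(q): print(len(q),q.min(0).round(4),q.max(0).round(4))
```

```text
t 15.68 tcp [ 0.6073 -0.2078  0.0043] xang 75.5 q [-25.  28. -13.  48.   0.  80.] w 0.734 tilt [ 0.002 -0.001 -1.   ]
 mm [ -86.  -157.2  -96. ] dr z 11.2
55954 [-0.1118 -0.1585 -0.0299] [ 0.1201 -0.034   0.0068]
57071 [-0.1124  0.034  -0.03  ] [0.1202 0.1733 0.007 ]
```

>>> send_rows(
  increments=[
    {"linear":[0,0,-0.015],"dr":[0,0,0],"jaw":0.5},
    {"linear":[0,0,-0.05],"dr":[0,0,0],"jaw":0.5},
    {"linear":[0,0,-0.1],"dr":[0,0,0],"jaw":0.5},
    {"linear":[0,0,-0.1],"dr":[0,0,0],"jaw":0.5},
  ],
)

```text
time_s: 16.23
tcp_pos: [0.61, -0.209, 0.1088]
tcp_rot: [0.791, 0.612, 0.002, 0.004]
force: [-0.1, 0.1, -1.0]
gripper_width: 0.733
finger_force: 44.4
```

>>> send_rows(
  increments=[
    {"linear":[-0.016,-0.03,0],"dr":[0,0,2],"jaw":0.5},
    {"linear":[-0.037,-0.068,0],"dr":[0,0,5],"jaw":0.5},
    {"linear":[-0.06,-0.11,0],"dr":[0,0,8],"jaw":0.5},
    {"linear":[-0.078,-0.143,0],"dr":[0,0,10],"jaw":0.5},
    {"linear":[-0.086,-0.157,0],"dr":[0,0,11],"jaw":0.5},
  ],
)

```text
time_s: 16.85
tcp_pos: [0.4299, -0.2503, 0.1021]
tcp_rot: [0.846, 0.532, -0.001, -0.002]
force: [0.5, 0.3, -0.9]
gripper_width: 0.734
finger_force: 44.3
```

>>> send_rows(
  increments=[
    {"linear":[0,0,0],"dr":[0,0,0],"jaw":0.5},
    {"linear":[0,0,0.03],"dr":[0,0,0],"jaw":0.5},
    {"linear":[0,0,0.055],"dr":[0,0,0],"jaw":0.5},
    {"linear":[0,0,0.055],"dr":[0,0,0],"jaw":0.5},
  ],
)

```text
time_s: 17.35
tcp_pos: [0.4325, -0.2498, 0.0465]
tcp_rot: [0.846, 0.534, -0.0, -0.002]
force: [0.3, 0.2, -1.6]
gripper_width: 0.737
finger_force: 44.3
```

Run:
```python
from h import *
plan((.4333,-.2515,.0153,64.3))
p,d,c=shot('wrist','w4')
```

```text
t 17.35 tcp [ 0.4325 -0.2498  0.0465] xang 64.5 q [-37.  13. -29.  47.   0.  78.] w 0.737 tilt [-0.003  0.003 -1.   ]
 mm [-1.2  1.6 31.2] dr z 0.2
```

View pics/w4.png

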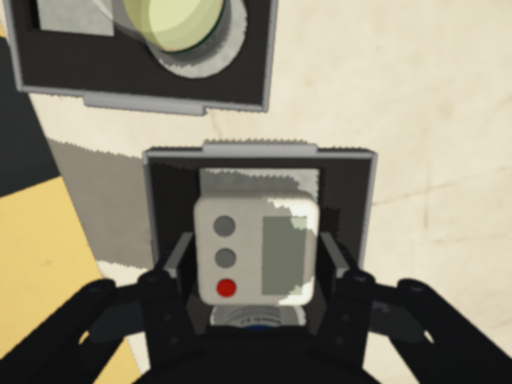

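The held timer at (257,248) is level and squared up with the pocket, which is visible at (260,180) behind it. I'll lower it.

>>> send_rows(
  increments=[
    {"linear":[-0.001,0.001,0.01],"dr":[0,0,0],"jaw":0.5},
    {"linear":[-0.001,0.001,0.02],"dr":[0,0,0],"jaw":0.5},
    {"linear":[-0.001,0.001,0.028],"dr":[0,0,0],"jaw":0.5},
    {"linear":[-0.001,0.001,0.03],"dr":[0,0,0],"jaw":0.5},
    {"linear":[-0.001,0.001,0.03],"dr":[0,0,0],"jaw":0.5},
  ],
)

```text
time_s: 18.02
tcp_pos: [0.4332, -0.2524, 0.0181]
tcp_rot: [0.846, 0.533, -0.0, -0.0]
force: [-0.6, 0.2, -0.9]
gripper_width: 0.732
finger_force: 44.4
```

>>> send_rows(
  increments=[
    {"linear":[0,0,0.002],"dr":[0,0,0],"jaw":0.5},
    {"linear":[0,0,0.003],"dr":[0,0,0],"jaw":0.5},
  ],
)

```text
time_s: 18.27
tcp_pos: [0.4335, -0.2527, 0.0154]
tcp_rot: [0.846, 0.533, 0.0, 0.0]
force: [-0.6, 0.1, -0.9]
gripper_width: 0.733
finger_force: 44.4
```

>>> send_rows(
  increments=[
    {"linear":[0,0,0.002],"dr":[0,0,0],"jaw":0.5},
    {"linear":[0,0,0.002],"dr":[0,0,0],"jaw":0.5},
  ],
)

```text
time_s: 18.52
tcp_pos: [0.4335, -0.2527, 0.0152]
tcp_rot: [0.846, 0.533, -0.0, 0.0]
force: [-3.8, 3.6, 14.2]
gripper_width: 0.73
finger_force: 45.9
```

>>> send_rows(
  increments=[
    {"linear":[0,0,-0.002],"dr":[0,0,0],"jaw":0.85},
    {"linear":[0,0,-0.002],"dr":[0,0,0],"jaw":0.9},
    {"linear":[0,0,-0.005],"dr":[0,0,0],"jaw":0.9},
    {"linear":[0,0,-0.03],"dr":[0,0,0],"jaw":1},
    {"linear":[0,0,-0.08],"dr":[0,0,0],"jaw":1},
  ],
)

```text
time_s: 19.15
tcp_pos: [0.4313, -0.251, 0.0919]
tcp_rot: [0.846, 0.533, -0.001, -0.003]
force: [0.8, -0.5, 0.7]
gripper_width: 1.002
finger_force: 0.0
```

>>> send_rows(
  increments=[
    {"linear":[0,0,-0.05],"dr":[0,0,0],"jaw":1},
    {"linear":[0,0,-0.11],"dr":[0,0,0],"jaw":1},
    {"linear":[0,0,-0.11],"dr":[0,0,0],"jaw":1},
    {"linear":[0,0,-0.11],"dr":[0,0,0],"jaw":1},
  ],
)

```text
time_s: 19.65
tcp_pos: [0.4332, -0.2524, 0.2032]
tcp_rot: [0.846, 0.533, 0.0, 0.0]
force: [-0.0, 0.2, 0.1]
gripper_width: 0.999
finger_force: 0.0
```

Run:
```python
from h import *
plan((.62,-.02,.2,68))
p,d,c=shot('wrist','w5')
C=cloud(d,c);Z=C[...,2];ok=(d>.1)
q=C[ok&(Z>.0265)&(Z<.04)&(np.hypot(C[...,0]-.433,C[...,1]+.252)<.06)]; print(len(q), cv2.minAreaRect((q[:,:2]*1000).astype(np.float32)), np.percentile(q[:,2],[5,50,99]))
```

```text
t 19.65 tcp [ 0.4332 -0.2524  0.2032] xang 64.5 q [-38.   4. -19.  67.   0.  78.] w 0.999 tilt [ 0. -0. -1.]
 mm [290.3  68.3   3.2] dr z -3.5
2877 ((427.8617858886719, -264.7076416015625), (87.52224731445312, 63.00758743286133), 64.2961196899414) [0.02744645 0.02922172 0.03719187]
```

>>> send_rows(
  increments=[
    {"linear":[0.05,0.012,0],"dr":[0,0,0],"jaw":1},
    {"linear":[0.11,0.026,0],"dr":[0,0,0],"jaw":1},
    {"linear":[0.17,0.04,0],"dr":[0,0,-1],"jaw":1},
    {"linear":[0.23,0.054,0],"dr":[0,0,-2],"jaw":1},
    {"linear":[0.28,0.066,0],"dr":[0,0,-3],"jaw":1},
  ],
)

```text
time_s: 20.32
tcp_pos: [0.6133, -0.0261, 0.2005]
tcp_rot: [0.831, 0.556, -0.002, -0.001]
force: [0.9, -0.3, -0.6]
gripper_width: 1.0
finger_force: 0.0
```

>>> send_rows(
  increments=[
    {"linear":[0.01,0.002,0],"dr":[0,0,0],"jaw":1},
    {"linear":[0.01,0.002,0],"dr":[0,0,0],"jaw":1},
    {"linear":[0.01,0.002,0],"dr":[0,0,0],"jaw":1},
  ],
)

```text
time_s: 20.7
tcp_pos: [0.6179, -0.0209, 0.2023]
tcp_rot: [0.832, 0.555, -0.001, -0.001]
force: [0.2, -0.3, -0.4]
gripper_width: 1.0
finger_force: 0.0
```

Run:
```python
from h import *
plan()
p,d,c=shot('wrist','w6'); np.savez('w6.npz',p=p,d=d,**c)
C=cloud(d,c);Z=C[...,2];ok=(d>.1)
m=ok&(Z>.005)&(Z<.025)&(np.hypot(C[...,0]-.645,C[...,1]-.025)<.07)
N,L,S,_=cv2.connectedComponentsWithStats(m.astype(np.uint8));i=1+np.argmax(S[1:,4]);print(S[i])
q=C[L==i];print(np.percentile(q[:,2],[5,50,98]),cv2.minAreaRect((q[:,:2]*1000).astype(np.float32)))
f=cv2.findContours((L==i).astype(np.uint8),cv2.RETR_CCOMP,cv2.CHAIN_APPROX_NONE)
for k,h in zip(f[0],f[1][0]):
    if h[3]>=0 and len(k)>20:
        P=np.array([ray(c,u,v,.010)[:2]*1000 for u,v in k[:,0]]);print('hole',cv2.fitEllipse(P.astype(np.float32)))
v,u=np.where(L==i);y0,y1,x0,x1=v.min()-15,v.max()+15,u.min()-15,u.max()+15
print(y0,x0);cv2.imwrite('pics/w6c.png',cv2.resize(p[max(y0,0):y1,x0:x1,::-1],None,fx=5,fy=5,interpolation=2))
```

```text
t 20.7 tcp [ 0.6179 -0.0209  0.2023] xang 67.4 q [ -8.  16.  -5.  69.  -0. 105.] w 1.0 tilt [-0.002 -0.    -1.   ]
[ 242   90   43   59 1098]
[0.00950899 0.0116145  0.01347972] ((647.429931640625, 28.960250854492188), (65.05754852294922, 49.00552749633789), 64.27911376953125)
hole ((650.7576904296875, 36.12907028198242), (34.392486572265625, 34.642269134521484), 82.177490234375)
75 227
```

View pics/w6c.png

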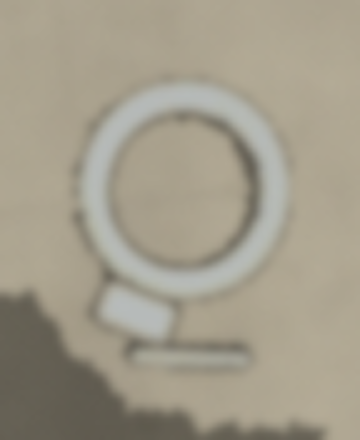

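The ring centre in the crop is at (186,190), the lug at (137,310) and the wing bar along (125–250,355). So the clamp's y axis leans about 22° right of image up.

Run:
```python
from h import *
z=np.load('w6.npz');c={k:z[k] for k in('R','t','cx','cy','fx','fy')}
r=ray(c,227+186/5,75+190/5,.011);l=ray(c,227+137/5,75+310/5,.011);e=r-l;a=np.degrees(np.arctan2(e[1],e[0]));print(r,l,a)
C=cloud(z['d'],c);q=C[(z['d']>0)&(C[...,2]>.006)&(C[...,2]<.025)&(np.hypot(C[...,0]-.647,C[...,1]-.029)<.055)][:,:2]-[.6508,.0361]
for b in(a,a-5,a+5):
    t=np.radians(b);Y=np.array([np.cos(t),np.sin(t)]);X=np.array([np.sin(t),-np.cos(t)]);print(b,(q@X).min(),(q@X).max(),(q@Y).min(),(q@Y).max())
plan((.6508,.0361,.15,a))
```

```text
[0.65193237 0.03507653 0.011     ] [0.63093995 0.01415795 0.011     ] 44.89906753275093
44.89906753275093 -0.024775984179426173 0.02989860123261418 -0.04125801129142754 0.02466547291230397
39.89906753275093 -0.024674471704942486 0.0324524254257958 -0.040706146866091815 0.02461445381392642
49.89906753275093 -0.024836628796316214 0.02711723063078335 -0.04149587733856717 0.02472640864623981
t 20.75 tcp [ 0.6181 -0.021   0.2027] xang 67.4 q [ -8.  16.  -5.  69.  -0. 105.] w 1.001 tilt [-0.002 -0.    -1.   ]
 mm [65.4  8.3 52.6] dr z 22.5
```

>>> send_rows(
  increments=[
    {"linear":[0.02,0.003,0.01],"dr":[0,0,7],"jaw":1},
    {"linear":[0.045,0.006,0.03],"dr":[0,0,14],"jaw":1},
    {"linear":[0.0655,0.0085,0.06],"dr":[0,0,23],"jaw":1},
    {"linear":[0.0655,0.0085,0.11],"dr":[0,0,23],"jaw":1},
    {"linear":[0.0655,0.0085,0.15],"dr":[0,0,23],"jaw":1},
  ],
)

```text
time_s: 21.38
tcp_pos: [0.6513, 0.0362, 0.0519]
tcp_rot: [0.926, 0.378, -0.0, -0.0]
force: [-0.4, 0.3, 0.6]
gripper_width: 0.999
finger_force: 0.0
```

>>> send_rows(
  increments=[
    {"linear":[0,0,0],"dr":[0,0,0],"jaw":1},
    {"linear":[0,0,0],"dr":[0,0,0],"jaw":1},
  ],
)

```text
time_s: 21.62
tcp_pos: [0.6532, 0.0364, 0.055]
tcp_rot: [0.926, 0.378, 0.001, 0.0]
force: [0.6, -0.2, -0.1]
gripper_width: 0.996
finger_force: 0.0
```

```bash
python3 -c "
from h import *
plan((.6508,.0361,-.001,44.3))"
```

```text
t 21.62 tcp [0.6532 0.0364 0.055 ] xang 44.4 q [ -2.  26.  -9.  54.  -0. 133.] w 0.996 tilt [ 0.002 -0.    -1.   ]
 mm [-2.  -1.5 56. ] dr z 0.1
```

>>> send_rows(
  increments=[
    {"linear":[-0.001,-0.001,0.015],"dr":[0,0,0],"jaw":1},
    {"linear":[-0.001,-0.001,0.035],"dr":[0,0,0],"jaw":1},
    {"linear":[-0.001,-0.001,0.05],"dr":[0,0,0],"jaw":1},
    {"linear":[-0.001,-0.001,0.055],"dr":[0,0,0],"jaw":1},
    {"linear":[-0.001,-0.001,0.055],"dr":[0,0,0],"jaw":1},
  ],
)

```text
time_s: 22.25
tcp_pos: [0.6503, 0.0374, -0.0025]
tcp_rot: [0.926, 0.378, -0.001, -0.0]
force: [-0.2, -0.2, 1.0]
gripper_width: 0.996
finger_force: 0.0
```

>>> send_rows(
  grip_force=40,
  increments=[
    {"linear":[0,0,0.0],"dr":[0,0,0],"jaw":0.8},
    {"linear":[0,0,0.0],"dr":[0,0,0],"jaw":0.35},
    {"linear":[0,0,0.0],"dr":[0,0,0],"jaw":0.35},
    {"linear":[0,0,0],"dr":[0,0,0],"jaw":0.35},
  ],
)

```text
time_s: 22.75
tcp_pos: [0.6518, 0.0374, -0.0006]
tcp_rot: [0.926, 0.378, 0.001, 0.0]
force: [0.1, -0.0, 4.8]
gripper_width: 0.573
finger_force: 42.7
```

>>> send_rows(
  increments=[
    {"linear":[0,0,-0.01],"dr":[0,0,0],"jaw":0.35},
    {"linear":[0,0,-0.04],"dr":[0,0,0],"jaw":0.35},
    {"linear":[0,0,-0.08],"dr":[0,0,0],"jaw":0.35},
    {"linear":[0,0,-0.11],"dr":[0,0,0],"jaw":0.35},
    {"linear":[0,0,-0.11],"dr":[0,0,0],"jaw":0.35},
  ],
)

```text
time_s: 23.38
tcp_pos: [0.6531, 0.0373, 0.1114]
tcp_rot: [0.926, 0.378, 0.003, 0.001]
force: [-0.1, -0.8, -1.2]
gripper_width: 0.57
finger_force: 42.1
```

Run:
```python
from h import *
plan((.4944,-.0459,.11,60))
s=robot.observe();T=Ro.from_quat(s['tcp_rot']).as_matrix()
p,d,c=shot('wrist','w7'); C=(cloud(d,c)-s['tcp_pos'])@T
m=(d>.05)&(abs(C[...,1])<.022)&(C[...,0]>-.05)&(C[...,0]<.03)&(C[...,2]>-.03)&(C[...,2]<.03)
q=C[m];print(len(q),np.percentile(q,[2,50,98],axis=0).round(4))
A=np.c_[q[:,:2],np.ones(len(q))];k=np.abs(q[:,2]-np.median(q[:,2]))<.005;print('plane',np.linalg.lstsq(A[k],q[k,2],rcond=None)[0])
# fingertip extents beyond the ring
f=C[(d>.05)&(abs(C[...,0])<.010)&(abs(C[...,1])>.026)&(abs(C[...,1])<.045)&(C[...,2]>-.04)&(C[...,2]<.03)]
print('tips',len(f),np.percentile(f,[2,98],axis=0).round(4) if len(f) else '')
```

```text
t 23.38 tcp [0.6531 0.0373 0.1114] xang 44.5 q [ -2.  23.  -6.  60.  -0. 133.] w 0.57 tilt [ 0.006 -0.    -1.   ]
 mm [-171.5  -51.8    0.5] dr z -15.5
5051 [[-0.0379 -0.0206 -0.0136]
 [-0.0099  0.0021 -0.0121]
 [ 0.0231  0.0212 -0.0033]]
plane [-0.00486277  0.00856893 -0.0119264 ]
tips 543 [[ 0.0039 -0.0371 -0.0399]
 [ 0.008   0.0385 -0.0109]]
```

View pics/w7.png

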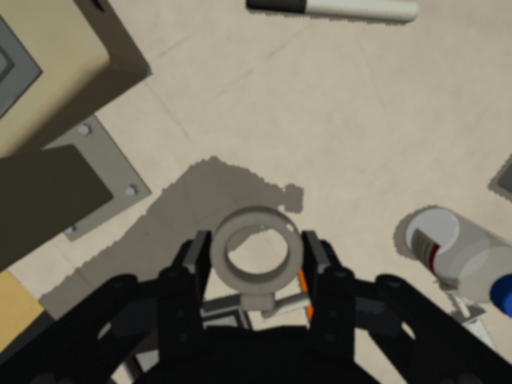

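The clamp is held level at (257,250), with its underside at the TCP height and the lug pointing down the picture as expected. Next I carry it to the broad pocket.

>>> send_rows(
  increments=[
    {"linear":[-0.03,-0.009,0],"dr":[0,0,-2],"jaw":0.35},
    {"linear":[-0.07,-0.021,0],"dr":[0,0,-6],"jaw":0.35},
    {"linear":[-0.115,-0.035,0],"dr":[0,0,-11],"jaw":0.35},
    {"linear":[-0.152,-0.046,0],"dr":[0,0,-14],"jaw":0.35},
    {"linear":[-0.17,-0.052,0],"dr":[0,0,-15.5],"jaw":0.35},
  ],
)

```text
time_s: 24.05
tcp_pos: [0.4886, -0.0446, 0.1057]
tcp_rot: [0.866, 0.5, -0.002, -0.002]
force: [-0.5, 0.8, -1.3]
gripper_width: 0.576
finger_force: 42.1
```

>>> send_rows(
  increments=[
    {"linear":[0,0,0],"dr":[0,0,0],"jaw":0.35},
    {"linear":[0,0,0.03],"dr":[0,0,0],"jaw":0.35},
    {"linear":[0,0,0.06],"dr":[0,0,0],"jaw":0.35},
    {"linear":[0,0,0.07],"dr":[0,0,0],"jaw":0.35},
    {"linear":[0,0,0.07],"dr":[0,0,0],"jaw":0.35},
  ],
)

```text
time_s: 24.68
tcp_pos: [0.4926, -0.0442, 0.0374]
tcp_rot: [0.866, 0.5, -0.001, -0.001]
force: [-0.3, -0.1, -0.2]
gripper_width: 0.574
finger_force: 42.1
```

Run:
```python
from h import *
plan((.4944,-.0459,.017,60))
shot('wrist','w8')
```

```text
t 24.68 tcp [ 0.4926 -0.0442  0.0374] xang 60.0 q [-13.  14. -31.  46.   0. 107.] w 0.574 tilt [-0.002  0.001 -1.   ]
 mm [-0.6  2.4 20.4] dr z -0.0
```

View pics/w8.png

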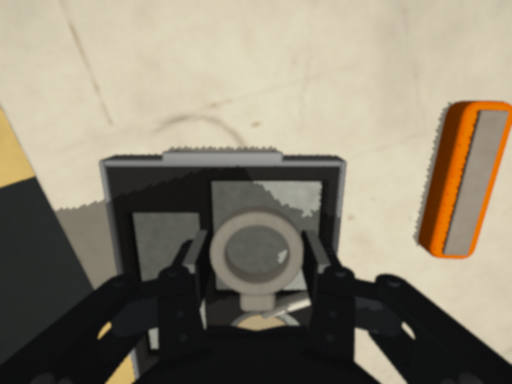

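The ring at (257,253) sits over the broad pocket (212–322 wide) and is aligned with it. I'll lower it.

>>> send_rows(
  increments=[
    {"linear":[0,0.001,0.007],"dr":[0,0,0],"jaw":0.35},
    {"linear":[0,0.002,0.014],"dr":[0,0,0],"jaw":0.35},
    {"linear":[0,0.002,0.019],"dr":[0,0,0],"jaw":0.35},
    {"linear":[0,0.002,0.019],"dr":[0,0,0],"jaw":0.35},
  ],
)

```text
time_s: 25.22
tcp_pos: [0.4942, -0.0455, 0.0188]
tcp_rot: [0.866, 0.5, -0.0, -0.0]
force: [-0.4, -0.4, -1.2]
gripper_width: 0.571
finger_force: 42.1
```

>>> send_rows(
  increments=[
    {"linear":[0,0,0.001],"dr":[0,0,0],"jaw":0.35},
    {"linear":[0,0,0.002],"dr":[0,0,0],"jaw":0.35},
  ],
)

```text
time_s: 25.48
tcp_pos: [0.495, -0.0457, 0.0175]
tcp_rot: [0.866, 0.5, 0.0, 0.0]
force: [-0.1, -0.2, -1.9]
gripper_width: 0.571
finger_force: 42.1
```

>>> send_rows(
  increments=[
    {"linear":[0,0,0.001],"dr":[0,0,0],"jaw":0.35},
    {"linear":[0,0,0.001],"dr":[0,0,0],"jaw":0.8},
    {"linear":[0,0,0.001],"dr":[0,0,0],"jaw":0.8},
    {"linear":[0,0,-0.01],"dr":[0,0,0],"jaw":0.8},
    {"linear":[0,0,-0.05],"dr":[0,0,0],"jaw":0.8},
  ],
)

```text
time_s: 26.1
tcp_pos: [0.4923, -0.0451, 0.0663]
tcp_rot: [0.866, 0.5, -0.002, -0.002]
force: [0.0, -0.4, -0.2]
gripper_width: 0.802
finger_force: 0.0
```

>>> send_rows(
  increments=[
    {"linear":[0,0,-0.05],"dr":[0,0,0],"jaw":0.9},
    {"linear":[0,0,-0.1],"dr":[0,0,0],"jaw":1},
    {"linear":[-0.02,0,-0.13],"dr":[0,0,0],"jaw":1},
    {"linear":[-0.02,0,-0.13],"dr":[0,0,0],"jaw":1},
  ],
)

```text
time_s: 26.6
tcp_pos: [0.4868, -0.064, 0.2011]
tcp_rot: [0.866, 0.499, 0.003, 0.003]
force: [0.4, 0.1, -0.7]
gripper_width: 0.999
finger_force: 0.0
```

Run:
```python
from h import *
plan((.6179,-.086,.18,58.4))
p,d,c=shot('wrist','w9'); C=cloud(d,c);Z=C[...,2]
t=np.radians(60);Y=np.array([np.cos(t),np.sin(t)]);X=np.array([np.sin(t),-np.cos(t)])
D=C[...,:2]-[.452,-.0735];lx,ly=D@X,D@Y
m=(d>.1)&(Z>.014)&(Z<.03)&(lx>-.005)&(lx<.057)&(ly>0)&(ly<.074)
q=C[m];print(len(q),np.percentile(q[:,2],[2,50,98]),'local',lx[m].min(),lx[m].max(),ly[m].min(),ly[m].max())
x0,x1,y0,y1=150,400,100,350
cv2.imwrite('pics/w9.png',p[:,:,::-1])
```

```text
t 26.6 tcp [ 0.4868 -0.064   0.2011] xang 59.9 q [-15.   3. -21.  66.  -0. 105.] w 0.999 tilt [ 0.007 -0.002 -1.   ]
 mm [ 46.7 124.3  22.1] dr z 1.5
1090 [0.01625325 0.02253869 0.02427109] local -0.0003205221419806192 0.05414855833403113 0.004066424932540807 0.06941914735875668
```

View pics/w9.png

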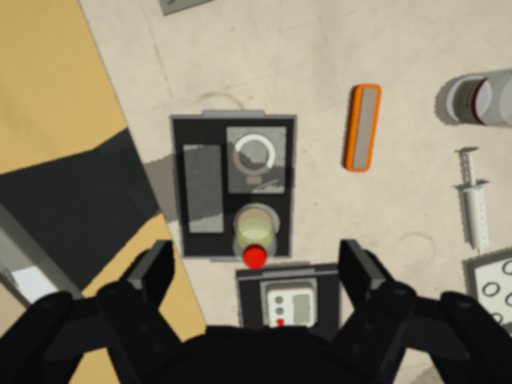

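The clamp lies flat in the broad pocket: outline centre at local (26.9,36.7), top at 0.023. The bottle and timer are in place, and the hex keys are at (363,128).

>>> send_rows(
  increments=[
    {"linear":[0.01,0.03,0],"dr":[0,0,0],"jaw":1},
    {"linear":[0.027,0.075,0],"dr":[0,0,0.5],"jaw":1},
    {"linear":[0.042,0.112,0.01],"dr":[0,0,1],"jaw":0.8},
    {"linear":[0.0467,0.124,0.06],"dr":[0,0,1.5],"jaw":0.8},
    {"linear":[0.0467,0.124,0.11],"dr":[0,0,1.5],"jaw":0.7},
  ],
)

```text
time_s: 27.28
tcp_pos: [0.6163, -0.0842, 0.0846]
tcp_rot: [0.873, 0.488, -0.0, -0.0]
force: [0.1, -0.1, 0.2]
gripper_width: 0.7
finger_force: 0.0
```

>>> send_rows(
  increments=[
    {"linear":[0,0,0.03],"dr":[0,0,0],"jaw":0.7},
    {"linear":[0,0,0.03],"dr":[0,0,0],"jaw":0.7},
    {"linear":[0,0,0.03],"dr":[0,0,0],"jaw":0.7},
  ],
)

```text
time_s: 27.65
tcp_pos: [0.6158, -0.0843, 0.0576]
tcp_rot: [0.873, 0.488, 0.0, 0.0]
force: [-0.0, -0.4, -0.4]
gripper_width: 0.701
finger_force: 0.0
```

```bash
python3 -c "
from h import *
plan((.6179,-.086,.010,58.4))"
```

```text
t 27.65 tcp [ 0.6158 -0.0843  0.0576] xang 58.5 q [-14.  23. -13.  53.   0. 108.] w 0.701 tilt [ 0.  0. -1.]
 mm [-0.3  2.7 47.6] dr z 0.1
```

>>> send_rows(
  increments=[
    {"linear":[0,0.003,0.015],"dr":[0,0,0],"jaw":0.7},
    {"linear":[0,0.003,0.03],"dr":[0,0,0],"jaw":0.7},
    {"linear":[0,0.003,0.043],"dr":[0,0,0],"jaw":0.7},
    {"linear":[0,0.003,0.0475],"dr":[0,0,0],"jaw":0.7},
    {"linear":[0,0.003,0.0475],"dr":[0,0,0],"jaw":0.7},
  ],
)

```text
time_s: 28.28
tcp_pos: [0.6176, -0.086, 0.0092]
tcp_rot: [0.873, 0.488, -0.0, -0.0]
force: [-0.2, 0.3, 1.1]
gripper_width: 0.701
finger_force: 0.0
```

>>> send_rows(
  grip_force=40,
  increments=[
    {"linear":[0,0,0.0],"dr":[0,0,0],"jaw":0.5},
    {"linear":[0,0,0.0],"dr":[0,0,0],"jaw":0.15},
    {"linear":[0,0,0.0],"dr":[0,0,0],"jaw":0.15},
    {"linear":[0,0,0],"dr":[0,0,0],"jaw":0.15},
  ],
)

```text
time_s: 28.78
tcp_pos: [0.6189, -0.0863, 0.0106]
tcp_rot: [0.873, 0.488, 0.001, 0.001]
force: [0.1, 0.5, 4.0]
gripper_width: 0.339
finger_force: 40.0
```

>>> send_rows(
  increments=[
    {"linear":[0,0,-0.01],"dr":[0,0,0],"jaw":0.15},
    {"linear":[0,0,-0.04],"dr":[0,0,0],"jaw":0.15},
    {"linear":[0,0,-0.08],"dr":[0,0,0],"jaw":0.15},
    {"linear":[0,0,-0.11],"dr":[0,0,0],"jaw":0.15},
    {"linear":[0,0,-0.11],"dr":[0,0,0],"jaw":0.15},
  ],
)

```text
time_s: 29.4
tcp_pos: [0.6203, -0.0866, 0.123]
tcp_rot: [0.873, 0.488, 0.002, 0.002]
force: [0.6, 0.1, -1.8]
gripper_width: 0.336
finger_force: 39.8
```

Run:
```python
from h import *
plan((.4187,-.054,.12,60))
shot('wrist','w10')
```

```text
t 29.4 tcp [ 0.6203 -0.0866  0.123 ] xang 58.5 q [-14.  20. -10.  60.  -0. 108.] w 0.336 tilt [ 0.006 -0.001 -1.   ]
 mm [ -77.6 -188.9    1.7] dr z -1.5
```

View pics/w10.png

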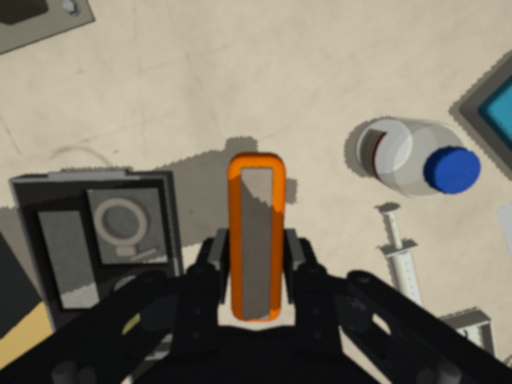

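The hex keys at (257,237) are held straight and level. The clamp lies flat in its pocket at (122,222), and the bystanders look untouched.

>>> send_rows(
  increments=[
    {"linear":[0,0,-0.03],"dr":[0,0,0],"jaw":0.15},
    {"linear":[-0.015,-0.037,-0.04],"dr":[0,0,0],"jaw":0.15},
    {"linear":[-0.035,-0.085,-0.04],"dr":[0,0,-0.5],"jaw":0.15},
    {"linear":[-0.055,-0.135,-0.04],"dr":[0,0,-1],"jaw":0.15},
    {"linear":[-0.072,-0.175,-0.04],"dr":[0,0,-1.5],"jaw":0.15},
  ],
)

```text
time_s: 30.08
tcp_pos: [0.4271, -0.0549, 0.1574]
tcp_rot: [0.866, 0.5, -0.002, -0.002]
force: [-0.3, -0.1, -1.4]
gripper_width: 0.337
finger_force: 40.0
```

>>> send_rows(
  increments=[
    {"linear":[-0.006,-0.014,0],"dr":[0,0,0],"jaw":0.15},
    {"linear":[-0.006,-0.014,0],"dr":[0,0,0],"jaw":0.15},
    {"linear":[-0.006,-0.014,0.04],"dr":[0,0,0],"jaw":0.15},
    {"linear":[-0.006,-0.014,0.08],"dr":[0,0,0],"jaw":0.15},
    {"linear":[-0.006,-0.014,0.11],"dr":[0,0,0],"jaw":0.15},
  ],
)

```text
time_s: 30.7
tcp_pos: [0.4175, -0.0544, 0.0482]
tcp_rot: [0.866, 0.5, 0.0, 0.0]
force: [-1.0, 0.4, -1.6]
gripper_width: 0.335
finger_force: 40.0
```

>>> send_rows(
  increments=[
    {"linear":[0,0,0],"dr":[0,0,0],"jaw":0.15},
    {"linear":[0,0,0],"dr":[0,0,0],"jaw":0.15},
  ],
)

```text
time_s: 30.95
tcp_pos: [0.4179, -0.0546, 0.0505]
tcp_rot: [0.866, 0.5, 0.001, 0.001]
force: [0.0, 0.7, -0.9]
gripper_width: 0.337
finger_force: 40.0
```

Run:
```python
from h import *
plan((.4187,-.054,.021,60))
```

```text
t 30.95 tcp [ 0.4179 -0.0546  0.0505] xang 60.0 q [-16.   6. -38.  46.   0. 104.] w 0.337 tilt [ 0.002 -0.    -1.   ]
 mm [ 0.9  0.3 29.5] dr z -0.0
```

>>> send_rows(
  increments=[
    {"linear":[0.001,0,0.01],"dr":[0,0,0],"jaw":0.15},
    {"linear":[0.001,0,0.02],"dr":[0,0,0],"jaw":0.15},
    {"linear":[0.001,0,0.026],"dr":[0,0,0],"jaw":0.15},
    {"linear":[0.001,0,0.028],"dr":[0,0,0],"jaw":0.15},
  ],
)

```text
time_s: 31.45
tcp_pos: [0.416, -0.0531, 0.0216]
tcp_rot: [0.866, 0.5, -0.001, -0.001]
force: [-5.5, 1.8, 15.4]
gripper_width: 0.334
finger_force: 41.9
```

>>> send_rows(
  increments=[
    {"linear":[0,0,0.001],"dr":[0,0,0],"jaw":0.15},
    {"linear":[0,0,0.002],"dr":[0,0,0],"jaw":0.15},
  ],
)

```text
time_s: 31.7
tcp_pos: [0.416, -0.0531, 0.0215]
tcp_rot: [0.866, 0.5, -0.001, -0.001]
force: [-9.4, 3.4, 26.3]
gripper_width: 0.334
finger_force: 43.1
```

>>> send_rows(
  increments=[
    {"linear":[0,0,-0.003],"dr":[0,0,0],"jaw":0.48},
    {"linear":[0,0,-0.003],"dr":[0,0,0],"jaw":0.48},
    {"linear":[0,0,-0.006],"dr":[0,0,0],"jaw":0.48},
    {"linear":[0,0,-0.03],"dr":[0,0,0],"jaw":0.48},
    {"linear":[0,0,-0.08],"dr":[0,0,0],"jaw":0.48},
  ],
)

```text
time_s: 32.33
tcp_pos: [0.4142, -0.0526, 0.0987]
tcp_rot: [0.866, 0.5, -0.002, -0.002]
force: [1.5, 0.4, 0.1]
gripper_width: 0.48
finger_force: 0.0
```

>>> send_rows(
  increments=[
    {"linear":[0,0,-0.05],"dr":[0,0,0],"jaw":0.5},
    {"linear":[0,0,-0.11],"dr":[0,0,0],"jaw":0.5},
    {"linear":[-0.06,0,-0.15],"dr":[0,0,0],"jaw":0.5},
    {"linear":[-0.1,0,-0.15],"dr":[0,0,0],"jaw":0.5},
    {"linear":[-0.1,0,-0.15],"dr":[0,0,0],"jaw":0.5},
  ],
)

```text
time_s: 32.95
tcp_pos: [0.3661, -0.1421, 0.2509]
tcp_rot: [0.867, 0.497, 0.0, 0.001]
force: [-0.3, -0.3, -0.1]
gripper_width: 0.5
finger_force: 0.0
```

Run:
```python
from h import *
plan()
p,d,c=shot('wrist','w11'); C=cloud(d,c);Z=C[...,2]
def loc(o,deg):
    t=np.radians(deg);Y=np.array([np.cos(t),np.sin(t)]);X=np.array([np.sin(t),-np.cos(t)]);D=C[...,:2]-o
    return D@X*1000,D@Y*1000
def rep(n,m,l):
    q=np.c_[l[0][m],l[1][m]].astype(np.float32); print(n,len(q),[np.round(x,1) for x in cv2.minAreaRect(q)] if len(q)>5 else '',np.percentile(Z[m],[5,50,98]).round(4) if len(q) else '')
ok=d>.1; b=lambda l,x,y,hx,hy:(abs(l[0]-x)<hx)&(abs(l[1]-y)<hy)
s=loc([.452,-.0735],60);f=loc([.4157,-.288],64.3)
rep('hex',ok&b(s,-38.5,0,22,57)&(Z>.0255)&(Z<.05),s)
rep('clamp',ok&b(s,26,37,34,38)&(Z>.0155)&(Z<.03),s)
rep('cap',ok&b(s,26,-45,25,25)&(Z>.09)&(Z<.12),s)
rep('timer',ok&b(f,0,40.5,38,38)&(Z>.0265)&(Z<.04),f)
rep('jarcap',ok&b(f,0,-42.5,30,30)&(Z>.088)&(Z<.12),f)
```

```text
t 32.95 tcp [ 0.3661 -0.1421  0.2509] xang 59.7 q [-31.  -9. -26.  73.  -0.  90.] w 0.5 tilt [ 0.002 -0.002 -1.   ]
hex 2075 [array([-41.4,   0.3]), array([99.8, 29.9]), np.float64(89.3)] [0.0274 0.0302 0.0328]
clamp 1180 [array([21.2, 36.1]), array([62.2, 66.6]), np.float64(3.3)] [0.0182 0.0224 0.0244]
cap 468 [array([ 24.3, -44.2]), array([23.7, 23.8]), np.float64(52.1)] [0.0972 0.1011 0.1027]
timer 1848 [array([ 0.5, 39.7]), array([62.8, 63.2]), np.float64(0.4)] [0.0274 0.0292 0.0318]
jarcap 137 [array([  7.5, -26.7]), array([ 7.5, 28.2]), np.float64(67.7)] [0.0888 0.0952 0.0972]
```

View pics/w11.png

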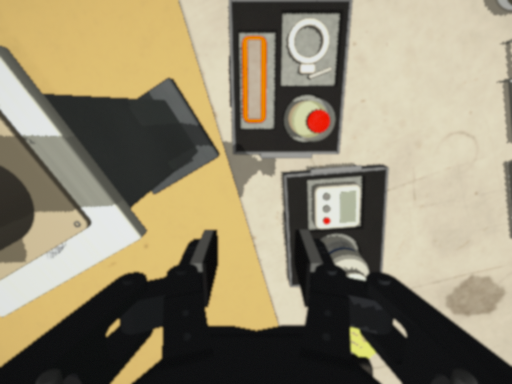

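The final picture shows all five things flat in their pockets: hex keys (255,78), clamp (310,48), bottle (312,120), timer (338,205) and jar (345,255). Offsets are within about 3 mm. I'm handing the job in.

```bash
python3 -c "
from h import *
print(ticket.close_job())"
```

```text
the job is handed in; nothing more can be done
None
```

Both kits are made up and the job is handed in at about 33 s of robot time: all five things measured within about 3 mm of their pocket centres, but the hand-in gave no verdict back.

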